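# Complete the napkin-ring carrier and hold it up to the phone camera

### The arm

A 6-joint arm with a two-finger parallel gripper is mounted at the origin on a cart in front of the work surface, level with it; the furniture and walls round the work are solid. World frame = base frame: x ahead of the robot, y to its left, z up, the work surface at z = 0. Lengths are in m, angles in rad, forces in N, time in s.
With the tool pointing down it reaches from about 0.275 to 0.75 m from the base axis. Payload 10.2 kg.
Tool frame: the origin (TCP) lies on the centre line of the jaws, within the pads' length; the fingertips stand robot.nose_length ahead of it and the grasp point (between the pads) lies 5 mm behind it (robot.nose_length is the distance from the TCP to the fingertips, in m); z points along the fingers, y is the line along which they close (so a half turn about z gives the same grasp; the last joint's range is limited). The gripper opens to 88 mm and grips with 3 to 60 N. Pads are 18 mm wide; open, the fingers measure 123 mm over their backs; the gripper's body (75 mm by 187 mm) begins 45 mm behind the grasp point.
Start: joints at [0.906, 0.313, 1.498, -0, 1.331, -0.223], TCP at [0.224, 0.475, 0.253] pointing down, gripper open.
Joint ranges: [-2.94, 2.94], [-0.97, 2.17], [0.19, 2.56], [-1.23, 4.37], [0.02, 3.11], [-2.88, 2.88]. Speed limits (rad/s): [2.39, 2.39, 3.01, 3.14, 3.14, 3.14].

### API

Orientations are given as [roll, pitch, yaw] about the fixed x, y, z axes, in that order (R = Rz(yaw) Ry(pitch) Rx(roll)).
In Python, from cell import robot gives the robot as it stands. The module is installed in compiled form; this text tells all that it offers.
- The arm moves only by the tool hand_motion, called after ">>>" in YAML: its name, and indented under it one key for each argument. Schema: {"type":"object","properties":{"segments":{"type":"array","items":{"type":"array","prefixItems":[{"type":"number"},{"type":"array","items":{"type":"number"},"minItems":3,"maxItems":3},{"type":"number"}],"minItems":3,"maxItems":3},"minItems":1,"maxItems":8},"grip_n":{"type":"number"},"only":{"type":"string"},"quiet":{"type":"boolean"},"lines":{"type":"string"}},"required":["segments"],"additionalProperties":false}. segments is a list of rows, 1 to 8 of them, each written [opening, [dx, dy, dz], turn]: the opening from 0.0 (shut) to 1.0 (fully open), then dx, dy, dz in shares of the most that a row can go, 1 being 50 mm, then a turn about the tool's z in shares of pi rad (1.0 is pi rad); each row shifts and turns the commanded pose from where the row before left it, along the tool's axes as they then stand; what a row does not reach is not made up. A row lasts 1/10 s, in which the tool goes at most 0.05 m and 0.15 rad, less where a joint would pass 70% of its speed; a pose out of reach is approached as far as the arm can. The fingers move at their own pace and stop on an object; grip_n is the grip in N (left out, the last holds). Time passes only in rows, so rows that do not move let the fingers close. The tool returns the time, the measured TCP pose, the force, the opening and the grip force at its end. only (a regular expression) keeps the lines of the reply that match it, lines (a string "A,B") keeps lines A to B, and quiet returns only ok. A shift or turn number past 1, either way, is cut back to 1. Input that does not fit is refused with a message, and nothing moves.
- robot.read_state(): the state, without advancing time (a new reading comes with each control period).
- robot.capture(name): name is "scene" or "top" or "wrist"; returns the picture (400x640x3 uint8, red, green, blue); there is no depth.
- robot.camera_params(name): a dict with "K" (3x3 intrinsics, pixels), "k1" (the pictures are not rectified: a ray, as slopes to the right and down, at radius r is drawn at 1 + k1 r^2 times it, then the intrinsics apply), "origin" and "orientation" of the camera in the world. Camera axes: x right, y down, z forward; pixel columns grow to the right and rows downward; lengths in m; the calibration is good to about 2 mm. A picture is of the moment at which its call begins: read the wrist's pose just before it. camera_params takes no time and is no camera call; for the wrist camera it gives the pose at the moment of the call.
- robot.close_job(): hands the job in; it is judged then, once.
The state is a dict: "time": time; "qpos": joint angles; "joint_velocities": joint speeds; "tau": joint torques, N m; "tcp_pos": TCP position; "orientation": TCP orientation; "wrist_force": force on the tool from outside, world axes, zero at the start; "torque": the same for the moment, N m; "width": opening from 0.0 (shut) to 1.0 (fully open); "grasp_force": force on a finger pad.
Only numpy, scipy, OpenCV 4.12 (cv2) and the standard library are available. Lean on these libraries where they do the work, as an engineer would, in place of code of your own. Each camera call takes 0.05 s, during which the arm holds its last target. There are 200 camera calls.

### The job

Put the blue napkin ring over the post of the wooden ring carrier, down onto its base, while the carrier stands on the worktop. Then pick the carrier up by the wooden grip on top of its post and hold it still in the air over the middle of the photo stand's round plate, level, with the white name plate turned straight towards the phone and the carrier's underside about 13 cm above the worktop. Finish holding it there: do not put it down or let go. Leave the yellow ring and the other things where they are.

Things in the scene. Friction and masses are not known exactly. Their poses are not given: they have to be found in the camera images.
- blue_ring: blue napkin ring lying flat (its hole upright): outside diameter 60, hole diameter 46, height 26 mm, 40 g. Origin: centre of its underside; z up through the hole. May be gripped across its outside diameter.
- yellow_ring: yellow napkin ring of the same size, lying flat; it belongs to another set and stays where it is. Origin: centre of its underside. The blue and yellow rings may have changed places.
- carrier: loose ring carrier, 0.2 kg: round wooden base, diameter 76, 10 mm thick; a 30 mm wide tongue with a white name plate reaches 62 mm from the centre along +x. Central brass post, diameter 16; on it a dark wooden grip, 40 to 64 mm above the underside, 26 mm along x, 14 mm along y (grip across y); the ring passes over it, its top then at 36 mm. Origin: centre of underside; z up.
- carrier_front (a point): point on top of the carrier's white name plate, 55 mm from the post's axis along carrier +x, 10 mm above the underside.
- photo_stand: fixed photo stand: round white plate, diameter 120, 8 mm thick, grey middle; beyond its edge at stand +x a phone stands upright in a bracket, 72 mm wide, its face 141 mm from the plate's centre, top edge 187 mm above the worktop, looking back over the plate. Origin: centre of the plate's underside, on the worktop; x towards the phone, z up.
- phone_lens (a point): the phone's rear camera lenses, 138 mm from the plate's centre along stand +x, 16 mm to its -y, 163 mm above the worktop.
- lemon: yellow lemon lying on the worktop, 78x55x56 mm; a bystander. Origin: centre of its underside.
- espresso_cup: small white cup with a green pattern and a handle, 62x89x52 mm; a bystander. Origin: centre of its underside.
- jam_jar: red jam jar with a grey lid, 65 mm wide, 94 mm high; a bystander. Origin: centre of its underside.
- tea_tin: turquoise round tin, diameter 75, height 58 mm; a bystander. Origin: centre of its underside.
Not all that is in view belongs to the job. Of the things that look like the carrier, the larger one is meant.

How it is judged:
By the outcome, as a careful person would: the job done as asked, in the order asked, and still so for the second after the job is handed in, while the arm keeps its last pose, push and grip.
It also fails if it takes over 51 s, if anything falls off the work surface, if the arm or the gripper's body presses on something with over 40 N, if the wrist force passes 120 N, or if a joint passes its speed limit or range.

## Working session

There is one attempt and no reset: what is moved stays moved. The work goes in short steps, Python scripts to look and compute and a tool call to move; the robot and the scene stay as the last step left them, time stands still between calls to the robot, and variables do not carry over. Pictures are saved under pics/ and viewed, at most 12 in all, crops included, and the job is handed in when it is done.

```bash
mkdir -p pics; cat > h.py <<'E'
import numpy as np, cv2
from scipy.spatial.transform import Rotation as R
from cell import robot
def cap(n,name=None):
    p=robot.camera_params(n); im=robot.capture(n)
    if name: cv2.imwrite(f'pics/{name}.png',im[:,:,::-1])
    return im,p
def rot(o):
    o=np.array(o,float)
    return o if o.shape==(3,3) else R.from_euler('xyz',o).as_matrix()
def ray(p,uv):
    K=np.array(p['K']);k=p['k1']
    d=np.array([(uv[0]-K[0,2])/K[0,0],(uv[1]-K[1,2])/K[1,1]]);s=d.copy()
    for _ in range(20): s=d/(1+k*(s@s))
    return np.array(p['origin']),rot(p['orientation'])@np.r_[s,1]
def onz(p,uv,z):
    o,d=ray(p,uv); return o+d*(z-o[2])/d[2]
def proj(p,X):
    K=np.array(p['K']);c=rot(p['orientation']).T@(np.array(X)-np.array(p['origin']))
    s=c[:2]/c[2]; s=s*(1+p['k1']*(s@s)); return np.array([K[0,0]*s[0]+K[0,2],K[1,1]*s[1]+K[1,2]])
E
python3 - <<'E'
from h import *
a,p=cap('top','top0');b,q=cap('scene','scene0')
print(p,q,robot.nose_length);print(robot.read_state());print(robot.camera_params('wrist'))
E
```

```text
{'K': array([[368.11941996,   0.        , 319.06903612],
       [  0.        , 368.11941996, 195.20270954],
       [  0.        ,   0.        ,   1.        ]]), 'k1': 0.0038772247438426197, 'origin': array([ 0.41358283, -0.04932557,  1.24075656]), 'orientation': array([-2.97354546, -0.00852831, -1.59935979])} {'K': array([[419.41246779,   0.        , 317.51556993],
       [  0.        , 419.41246779, 197.64480978],
       [  0.        ,   0.        ,   1.        ]]), 'k1': -0.05696660174156914, 'origin': array([0.22061168, 0.96992694, 0.71948928]), 'orientation': array([-2.06800152,  0.01742665, -2.80551119])} 0.014
{'time': 0.1, 'qpos': array([ 9.05585295e-01,  3.13377869e-01,  1.49829822e+00, -3.62883497e-06,
        1.33101348e+00, -2.23398912e-01]), 'joint_velocities': array([ 1.45044898e-03, -1.61204789e-03, -2.20190540e-03, -6.53316410e-04,
       -7.15852202e-04,  3.46660388e-05]), 'tau': array([ 4.64239303e-03, -4.02807713e+01, -2.52643847e+01,  6.96640997e-02,
        3.42043396e-02, -6.46863623e-05]), 'tcp_pos': array([0.2243714 , 0.47443232, 0.25225025]), 'orientation': array([-3.14052221e+00, -2.39581483e-04,  2.69978127e+00]), 'wrist_force': array([ 0.216265  , -0.24857862,  0.29820824]), 'torque': array([-0.02954806, -0.02725042, -0.02736502]), 'grasp_force': 0.0, 'width': 1.0005758999962817}
{'K': array([[292.78541614,   0.        , 315.04551462],
       [  0.        , 292.78541614, 197.81051068],
       [  0.        ,   0.        ,   1.        ]]), 'k1': -0.043846662604915376, 'origin': array([0.15892328, 0.50684931, 0.38422514]), 'orientation': array([2.85440427e+00, 8.03802618e-04, 1.12973032e+00])}
```

View pics/top0.png

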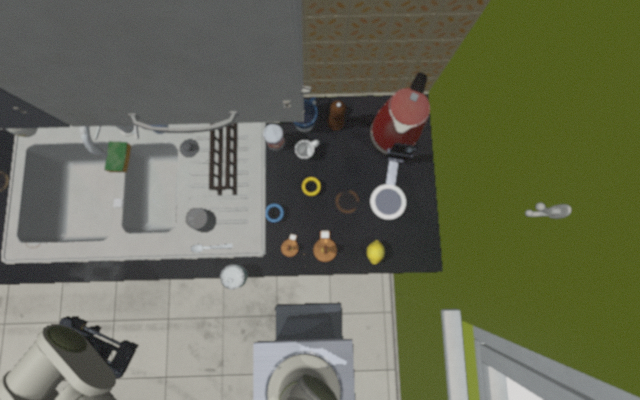

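View pics/scene0.png

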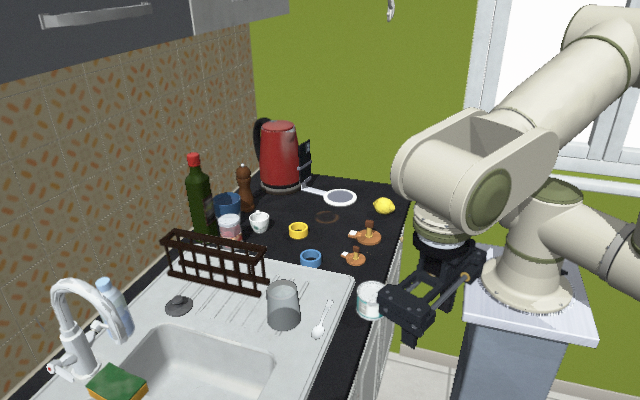

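The top view shows the blue ring at about (274,213) and the yellow ring at (311,186). The large carrier is at (325,250) with its white plate at (325,235), the small one is at (290,248), and the plate is at (388,202) with the phone towards (402,152). Next I'll measure positions.

```bash
python3 - <<'E'
from h import *
im=cv2.imread('pics/top0.png');p=robot.camera_params('top')
hsv=cv2.cvtColor(im,cv2.COLOR_BGR2HSV)
def blobs(m,box,z,name,mn=15):
    k=np.zeros_like(m);x0,y0,x1,y1=box;k[y0:y1,x0:x1]=m[y0:y1,x0:x1]
    n,l,s,c=cv2.connectedComponentsWithStats(k)
    for i in range(1,n):
        if s[i,4]>=mn: 
            hull=cv2.convexHull(np.argwhere(l==i)[:,::-1].astype(np.float32)); M=cv2.moments(hull);cc=(M['m10']/M['m00'],M['m01']/M['m00'])
            print(name,s[i],np.round(cc,1),onz(p,cc,z).round(4))
I=lambda a,b:cv2.inRange(hsv,a,b)
blobs(I((95,100,60),(125,255,255)),(260,195,290,225),.022,'blue')
blobs(I((20,120,80),(35,255,255)),(295,170,330,200),.022,'yellow')
blobs(I((5,80,60),(20,255,255)),(275,230,345,270),.01,'wood')
blobs(I((0,0,150),(180,60,255)),(275,225,345,250),.01,'white',5)
blobs(I((0,0,130),(180,60,255)),(360,185,415,225),.008,'plate')
blobs(I((0,0,60),(180,60,125)),(360,185,415,225),.008,'grey')
c=im[110:280,255:420];cv2.imwrite('pics/c0.png',cv2.resize(c,None,fx=3.5,fy=3.5,interpolation=cv2.INTER_CUBIC))
E
```

```text
blue [266 203  18  20 164] [274.4 212.5] [0.5657 0.0846 0.022 ]
yellow [301 176  20  21 240] [310.7 186. ] [ 0.6523 -0.0385  0.022 ]
wood [313 236  25  27 480] [324.7 249.1] [ 0.4406 -0.0793  0.01  ]
wood [280 239  19  19 264] [289.3 247.9] [0.4479 0.0377 0.01  ]
white [321 231   8   8  60] [324.6 234.4] [ 0.489  -0.0803  0.01  ]
white [289 234   7   6  34] [292.2 236.7] [0.4844 0.0276 0.01  ]
plate [ 370  185   36   35 1019] [387.7 201.6] [ 0.5941 -0.2979  0.008 ]
grey [369 185  39  36 123] [387.7 201.9] [ 0.593  -0.2978  0.008 ]
```

View pics/c0.png

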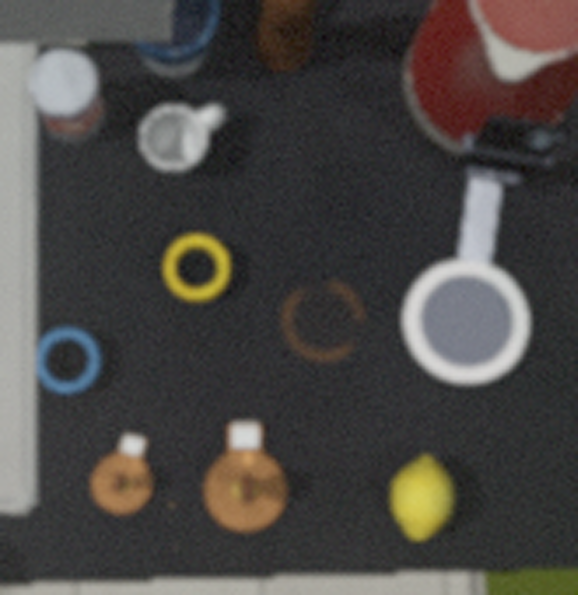

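The top-view crop confirms it: the blue ring sits close to the sink rim, so I'll close the jaws along world x. The plate arm leads up and slightly right to the phone. I'll turn, then move above the blue ring.

Units first: shifts go in shares of 50 mm and turns go in shares of pi rad. So 0.142 rad / 3.1416 = 0.0452.

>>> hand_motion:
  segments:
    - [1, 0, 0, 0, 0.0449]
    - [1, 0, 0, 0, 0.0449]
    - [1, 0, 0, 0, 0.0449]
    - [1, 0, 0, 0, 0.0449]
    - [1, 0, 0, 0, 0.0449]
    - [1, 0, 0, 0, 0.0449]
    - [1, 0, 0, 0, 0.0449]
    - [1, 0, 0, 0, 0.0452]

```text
refused: segments[0]: [1, 0, 0, 0, 0.0449] is too long (schema: maxItems 3). Nothing was moved.
```

Refused on format, not on reach. It needs rows with the three-number parts in brackets of their own.

>>> hand_motion:
  segments:
    - [1, [0, 0, 0], 0.0449]
    - [1, [0, 0, 0], 0.0449]
    - [1, [0, 0, 0], 0.0449]
    - [1, [0, 0, 0], 0.0449]
    - [1, [0, 0, 0], 0.0449]
    - [1, [0, 0, 0], 0.0449]
    - [1, [0, 0, 0], 0.0449]
    - [1, [0, 0, 0], 0.0452]

```text
time: 0.9
tcp_pos: [0.2244, 0.4745, 0.2524]
orientation: [-3.141, 0.001, 1.565]
wrist_force: [-0.0, 0.0, -0.2]
width: 1.001
grasp_force: 0.0
```

>>> hand_motion:
  segments:
    - [1, [-0.6, 0.54, 0], 0]
    - [1, [-0.6, 0.54, 0], 0]
    - [1, [-0.6, 0.54, 0], 0]
    - [1, [-0.6, 0.54, 0], 0]
    - [1, [-0.6, 0.54, 0], 0]
    - [1, [-0.6, 0.54, 0], 0]
    - [1, [-0.6, 0.54, 0], 0]
    - [1, [-0.6, 0.54, 0], 0]

```text
time: 1.7
tcp_pos: [0.4413, 0.2331, 0.2525]
orientation: [-3.141, 0.0, 1.571]
wrist_force: [-0.1, 0.9, 0.4]
width: 1.001
grasp_force: 0.0
```

>>> hand_motion:
  segments:
    - [1, [-0.6, 0.54, 0.4], 0]
    - [1, [-0.6, 0.54, 0.4], 0]
    - [1, [-0.6, 0.54, 0.4], 0]
    - [1, [-0.6, 0.4, 0.4], 0]
    - [1, [-0.4, 0.4, 0.4], 0]
    - [1, [0, 0, 0], 0]
    - [1, [0, 0, 0], 0]

```text
time: 2.4
tcp_pos: [0.5612, 0.0946, 0.1524]
orientation: [-3.14, -0.0, 1.57]
wrist_force: [0.1, 0.4, 0.7]
width: 0.998
grasp_force: 0.0
```

```bash
cat > look.py <<'E'
import sys
from h import *
s=robot.read_state();print(s['tcp_pos'].round(4),s['orientation'].round(4))
im,p=cap('wrist',sys.argv[1]);np.save('p.npy',p,allow_pickle=True)
print(s['time'],s['joint_velocities'].round(3).max())
E
python3 look.py w1
```

```text
[0.5612 0.0946 0.1524] [-3.1403e+00 -2.0000e-04  1.5701e+00]
2.4 0.027
```

View pics/w1.png

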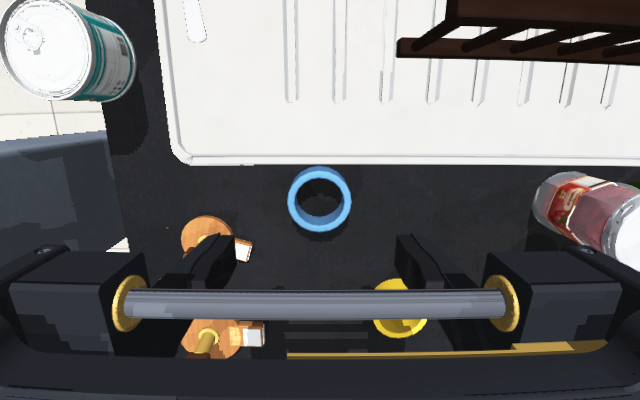

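The wrist view shows the blue ring centred at about (320,199), next to the sink rim, with the big carrier at (210,338) and the small one at (207,236), both partly hidden.

```bash
cat > rim.py <<'E'
import sys
from h import *
def rim(im,p,z=.026,lo=(90,60,170),hi=(125,255,255)):
    m=cv2.inRange(cv2.cvtColor(im,cv2.COLOR_RGB2HSV),lo,hi)
    n,l,s,c=cv2.connectedComponentsWithStats(m);i=1+s[1:,4].argmax()
    cs,_=cv2.findContours((l==i).astype(np.uint8),cv2.RETR_CCOMP,cv2.CHAIN_APPROX_NONE)
    for k in sorted(cs,key=len)[-2:]:
        P=np.array([onz(p,u,z)[:2] for u in k[:,0]]); A=np.c_[2*P,np.ones(len(P))]
        x=np.linalg.lstsq(A,(P**2).sum(1),rcond=None)[0]; r=np.sqrt(x[2]+x[:2]@x[:2])
        print('circle',x[:2].round(4),r.round(4),'rms',np.std(np.hypot(*(P-x[:2]).T)).round(5))
E
python3 - <<'E'
from rim import *
im=cv2.imread('pics/w1.png')[:,:,::-1];p=robot.camera_params('wrist');rim(im,p)
E
```

```text
circle [0.5655 0.0905] 0.0226 rms 0.00155
circle [0.5654 0.0904] 0.0297 rms 0.00086
```

In the tool's units: 0.03 m is 0.6, -0.0045 m is -0.09.

>>> hand_motion:
  segments:
    - [1, [-0.09, 0.086, 0.6], 0]
    - [1, [0, 0, 0.6], 0]
    - [1, [0, 0, 0.6], 0]
    - [1, [0, 0, 0.5], 0]
    - [1, [0, 0, 0.2], 0]
    - [1, [0, 0, 0.18], 0]
    - [1, [0, 0, 0], 0]
    - [1, [0, 0, 0], 0]

```text
time: 3.25
tcp_pos: [0.5663, 0.0903, 0.0198]
orientation: [3.14, 0.0, 1.571]
wrist_force: [-0.7, -0.2, -0.3]
width: 0.997
grasp_force: 0.0
```

```bash
python3 - <<'E'
from rim import *
im,p=cap('wrist','w2');print(robot.read_state()['tcp_pos']);rim(im,p)
E
```

```text
[0.56640544 0.09019021 0.01992993]
circle [0.5652 0.0903] 0.0261 rms 0.00281
```

In the tool's units: 0.001 m is 0.02.

>>> hand_motion:
  segments:
    - [0.6, [0, 0, 0.02], 0]
    - [0.5, [0, 0, 0], 0]
    - [0.5, [0, 0, 0], 0]
    - [0.5, [0, 0, 0], 0]
    - [0.5, [0, 0, 0], 0]
    - [0.5, [0, 0, 0], 0]
    - [0.5, [0, 0, 0], 0]
  grip_n: 12

```text
time: 4.0
tcp_pos: [0.5659, 0.0901, 0.0179]
orientation: [3.141, 0.0, 1.571]
wrist_force: [-0.1, -0.1, 3.2]
width: 0.685
grasp_force: 12.0
```

>>> hand_motion:
  segments:
    - [0.5, [0, 0, 0], 0]
    - [0.5, [0, 0, -0.2], 0]
    - [0.5, [0, 0, -0.6], 0]
    - [0.5, [0, 0, -0.6], 0]
    - [0.5, [0, 0, -0.6], 0]
    - [0.5, [0, 0, -0.4], 0]
    - [0.5, [0, 0, 0], 0]
    - [0.5, [0, 0, 0], 0]

```text
time: 4.8
tcp_pos: [0.5655, 0.0901, 0.1373]
orientation: [-3.141, -0.0, 1.571]
wrist_force: [-0.5, -0.0, -1.2]
width: 0.689
grasp_force: 12.0
```

```bash
python3 look.py w3
```

```text
[0.5655 0.0901 0.1373] [-3.1412 -0.      1.5708]
4.8 0.026
```

View pics/w3.png

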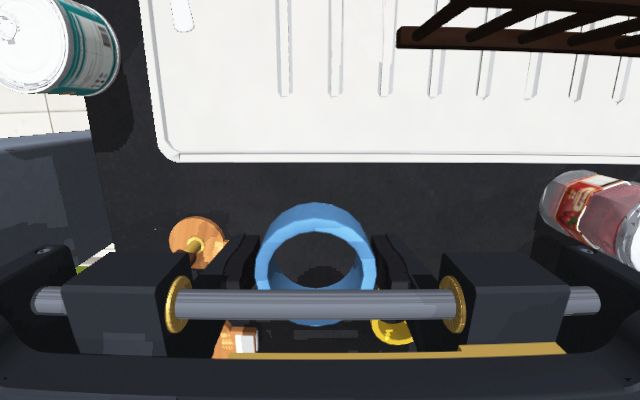

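The ring is held between the fingers, centred at about (315,275). I'll move so that the carrier shows to the left of the gripper, as the small one does now, and measure it there.

In the tool's units: -0.04 m is -0.8, -0.03 m is -0.6.

>>> hand_motion:
  segments:
    - [0.5, [-0.6, 0, 0], 0]
    - [0.5, [-0.8, 0, 0], 0]
    - [0.5, [-0.8, 0, 0], 0]
    - [0.5, [-0.6, 0, 0], 0]
    - [0.5, [0, 0, 0], 0]
    - [0.5, [0, 0, 0], 0]
    - [0.5, [0, 0, 0], 0]

```text
time: 5.55
tcp_pos: [0.5655, -0.0488, 0.137]
orientation: [-3.14, -0.001, 1.572]
wrist_force: [0.7, -0.3, -0.2]
width: 0.684
grasp_force: 12.0
```

```bash
python3 look.py w4
```

```text
[ 0.5655 -0.0488  0.137 ] [-3.1403e+00 -6.0000e-04  1.5717e+00]
5.55 0.009
```

View pics/w4.png

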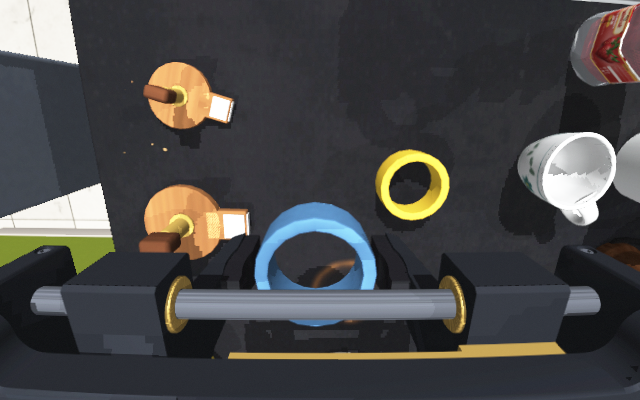

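The large carrier's base is centred at about (183,222), with its name plate at (235,223). I'll fit the base arc and the plate.

```bash
python3 - <<'E'
from rim import *
im=cv2.imread('pics/w4.png');p=robot.camera_params('wrist')
hsv=cv2.cvtColor(im,cv2.COLOR_BGR2HSV)
m=cv2.inRange(hsv,(5,80,120),(22,255,255));m[:180]=0;m[262:]=0;m[:,:140]=0;m[:,228:]=0
n,l,s,c=cv2.connectedComponentsWithStats(m);l=l==1+s[1:,4].argmax()
pts=[(u,np.flatnonzero(l[:,u])[0]) for u in range(150,214) if l[:,u].any()]
pts+=[(np.flatnonzero(l[v])[0],v) for v in range(200,230)]
P=np.array([onz(p,u,.01)[:2] for u in pts])
from scipy.optimize import least_squares
for z in[.01]:
  f=least_squares(lambda x:np.hypot(*(P-x).T)-.038,P.mean(0),loss='soft_l1',f_scale=.0005);print('centre',f.x,np.std(f.fun))
w=cv2.inRange(hsv,(0,0,170),(180,50,255));w[:200]=0;w[245:]=0;w[:,:215]=0;w[:,255:]=0
n,l,s,c=cv2.connectedComponentsWithStats(w);i=1+s[1:,4].argmax();wc=onz(p,c[i],.01);print(s[i],c[i],wc)
cc,_=cv2.findContours((l==i).astype(np.uint8),0,2);Q=np.array([onz(p,u,.01)[:2] for u in cc[0][:,0]]).astype(np.float32);print('rect',cv2.minAreaRect(Q))
print('yaw',np.arctan2(*(wc[:2]-f.x)[::-1]))
# held ring: inner upper arc at z
t=cv2.inRange(hsv,(90,60,60),(125,255,255));z=.137+.008
d=[]
for u in range(280,352,2):
    v=np.flatnonzero(t[200:290,u]==0)+200
    v=[x for x in v if x>215]
    if v: d.append((u,v[0]))
P=np.array([onz(p,u,z)[:2] for u in d]);f=least_squares(lambda x:np.hypot(*(P-x).T)-.023,P.mean(0)-[0,.01],loss='soft_l1',f_scale=.0005);print('ring',f.x,np.std(f.fun),d[::6])
E
```

```text
centre [ 0.44094031 -0.07661981] 0.0006611544819414115
[223 214  22  24 461] [233.05639913 224.95010846] [ 0.48803813 -0.07823447  0.01      ]
rect ((0.48856520652770996, -0.07908760756254196), (0.023849712684750557, 0.020160512998700142), 88.68750762939453)
yaw -0.03426968845344517
ring [ 0.56621555 -0.05081071] 0.00014702610753106817 [(280, np.int64(246)), (292, np.int64(238)), (304, np.int64(234)), (316, np.int64(232)), (328, np.int64(234)), (340, np.int64(239))]
```

In the tool's units: -0.0314 m is -0.628, 0.02 m is 0.4.

>>> hand_motion:
  segments:
    - [0.5, [-0.134, -0.626, 0], 0]
    - [0.5, [-0.134, -0.626, 0], 0]
    - [0.5, [-0.134, -0.626, 0], 0]
    - [0.5, [-0.132, -0.628, 0], 0]
    - [0.5, [0, 0, 0], 0]
    - [0.5, [0, 0, 0.4], 0]
    - [0.5, [0, 0, 0], 0]
    - [0.5, [0, 0, 0], 0]

```text
time: 6.4
tcp_pos: [0.4409, -0.0761, 0.1179]
orientation: [-3.141, -0.0, 1.572]
wrist_force: [1.1, -0.7, 0.4]
width: 0.682
grasp_force: 12.0
```

```bash
python3 look.py w5
```

```text
[ 0.4409 -0.0761  0.1179] [-3.1413e+00 -2.0000e-04  1.5718e+00]
6.4 0.001
```

View pics/w5.png

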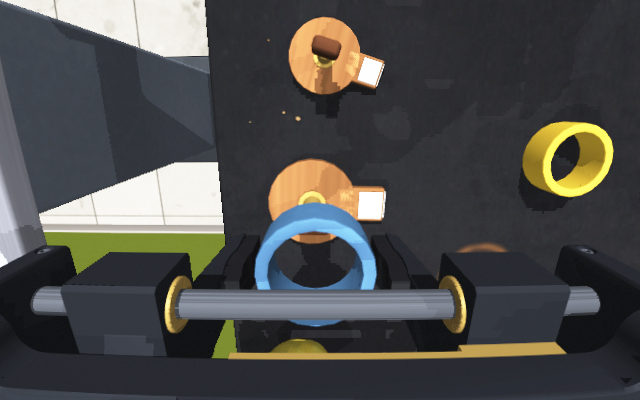

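The base arc at (312,200) and the name plate at (370,204) are clearly visible, with the ring in front of the post. I'll refine the position once more.

```bash
python3 - <<'E'
from h import *
from scipy.optimize import least_squares
im=cv2.imread('pics/w5.png');p=robot.camera_params('wrist');hsv=cv2.cvtColor(im,cv2.COLOR_BGR2HSV)
m=cv2.inRange(hsv,(5,80,100),(22,255,255));m[:150]=0;m[245:]=0;m[:,:262]=0;m[:,360:]=0
n,l,s,c=cv2.connectedComponentsWithStats(m);l=l==1+s[1:,4].argmax()
pts=[(u,np.flatnonzero(l[:,u])[0]) for u in range(280,340)]+[(np.flatnonzero(l[v])[0],v) for v in range(180,215)]
P=np.array([onz(p,u,.01)[:2] for u in pts])
f=least_squares(lambda x:np.hypot(*(P-x).T)-.038,P.mean(0),loss='soft_l1',f_scale=.0005);print(f.x,np.std(f.fun))
w=cv2.inRange(hsv,(0,0,170),(180,50,255));w[:180]=0;w[230:]=0;w[:,:350]=0;w[:,395:]=0
cc,_=cv2.findContours(w,0,2);k=max(cc,key=cv2.contourArea);Q=np.array([onz(p,u,.01)[:2] for u in k[:,0]]).astype(np.float32);r=cv2.minAreaRect(Q);print(r,np.arctan2(r[0][1]-f.x[1],r[0][0]-f.x[0]))
E
```

```text
[ 0.43932582 -0.0775799 ] 0.0002973362867006514
((0.4902980327606201, -0.07918760925531387), (0.022903725504875183, 0.0244758203625679), 0.017328884452581406) -0.031530438726944575
```

In the tool's units: 0.02 m is 0.4, -0.0017 m is -0.034.

>>> hand_motion:
  segments:
    - [0.5, [0, -0.034, 0.2], 0]
    - [0.5, [0, 0, 0.4], 0]
    - [0.5, [0, 0, 0.4], 0]
    - [0.5, [0, 0, 0.4], 0]
    - [0.5, [0, 0, 0.16], 0]
    - [0.5, [0, 0, 0.12], 0]
    - [0.5, [0, 0, 0.06], 0]
    - [0.5, [0, 0, 0], 0]

```text
time: 7.25
tcp_pos: [0.439, -0.0767, 0.0309]
orientation: [3.141, 0.0, 1.571]
wrist_force: [-0.1, 0.1, -1.3]
width: 0.685
grasp_force: 12.0
```

In the tool's units: 0.0015 m is 0.03, 0.001 m is 0.02.

>>> hand_motion:
  segments:
    - [0.5, [0, 0, 0.03], 0]
    - [0.5, [0, 0, 0.02], 0]
    - [0.5, [0, 0, 0], 0]

```text
time: 7.55
tcp_pos: [0.4389, -0.0766, 0.0284]
orientation: [3.141, 0.0, 1.571]
wrist_force: [0.7, -0.4, -0.0]
width: 0.685
grasp_force: 12.0
```

>>> hand_motion:
  segments:
    - [0.8, [0, 0, 0], 0]
    - [0.9, [0, 0, 0], 0]
    - [0.9, [0, 0, 0], 0]
    - [0.9, [0, 0, -0.4], 0]
    - [0.9, [0, 0, -0.6], 0]
    - [0.9, [0, 0, -0.8], 0]
    - [0.9, [0, 0, 0], 0]
    - [0.9, [0, 0, 0], 0]

```text
time: 8.35
tcp_pos: [0.4389, -0.0766, 0.1184]
orientation: [3.14, 0.001, 1.571]
wrist_force: [-0.6, 0.1, -0.6]
width: 0.898
grasp_force: 0.0
```

```bash
python3 look.py w6
```

```text
[ 0.4389 -0.0766  0.1184] [3.1405e+00 5.0000e-04 1.5708e+00]
8.35 0.035
```

View pics/w6.png

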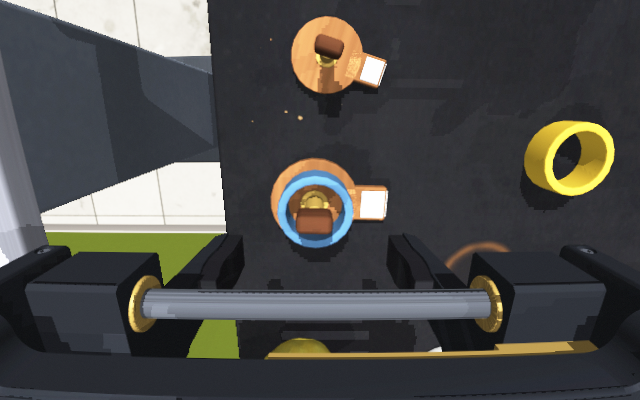

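The ring lies on the carrier's base round the post. The grip is at about (314,218), inside the ring at (316,208). I'll measure the grip and yaw.

```bash
python3 - <<'E'
from h import *
im=cv2.imread('pics/w6.png');p=robot.camera_params('wrist');hsv=cv2.cvtColor(im,cv2.COLOR_BGR2HSV)
from rim import rim
rim(im[:,:,::-1],p,.036)
w=cv2.inRange(hsv,(0,0,170),(180,50,255));w[:180]=0;w[230:]=0;w[:,:350]=0;w[:,395:]=0
cc,_=cv2.findContours(w,0,2);k=max(cc,key=cv2.contourArea);Q=np.array([onz(p,u,.01)[:2] for u in k[:,0]]).astype(np.float32);r=cv2.minAreaRect(Q);print(r,np.arctan2(r[0][1]+.0775,r[0][0]-.4395))
b=cv2.inRange(hsv,(0,80,40),(15,255,140));b[:195]=0;b[245:]=0;b[:,:285]=0;b[:,345:]=0
print(hsv[205:240:2,314].tolist())
ys,xs=np.nonzero(b);print(xs.min(),xs.max(),ys.min(),ys.max())
# predicted corners of the grip at z .064 & .040
for z in(.064,.04):
  print(z,[proj(p,[.4395+a,-.0775+c,z]).round(1).tolist() for a,c in((-.013,.007),(.013,.007),(.013,-.007),(-.013,-.007))])
E
```

```text
circle [ 0.4388 -0.0776] 0.0234 rms 0.00048
circle [ 0.4389 -0.0755] 0.0297 rms 0.00104
((0.48912763595581055, -0.0786503255367279), (0.023480074480175972, 0.02275249920785427), 89.99249267578125) -0.023174982413113557
[[22, 147, 219], [23, 140, 239], [10, 146, 91], [11, 148, 98], [10, 151, 110], [10, 151, 113], [10, 152, 143], [10, 148, 157], [10, 151, 160], [10, 151, 160], [11, 151, 157], [10, 150, 155], [10, 147, 146], [10, 149, 135], [8, 112, 89], [106, 139, 92], [107, 136, 92], [106, 133, 94]]
289 341 195 233
0.064 [[296.5, 216.9], [335.1, 216.9], [334.6, 236.1], [296.9, 236.0]]
0.04 [[298.5, 205.9], [333.0, 205.9], [332.7, 223.3], [298.7, 223.3]]
```

In the tool's units: -0.141 rad / 3.1416 = -0.0449.

>>> hand_motion:
  segments:
    - [0.5, [0, 0, 0], -0.0449]
    - [0.5, [0, 0, 0], -0.0449]
    - [0.5, [0, 0, 0], -0.0449]
    - [0.5, [0, 0, 0], -0.0449]
    - [0.5, [0, 0, 0], -0.0449]
    - [0.5, [0, 0, 0], -0.0449]
    - [0.5, [0, 0, 0], -0.0449]
    - [0.5, [0, 0, 0], -0.0449]

```text
time: 9.2
tcp_pos: [0.4381, -0.0763, 0.1167]
orientation: [3.142, -0.003, 2.705]
wrist_force: [-0.3, -0.4, 0.6]
width: 0.502
grasp_force: 0.0
```

>>> hand_motion:
  segments:
    - [0.5, [0, 0, 0], -0.0449]
    - [0.5, [0, 0, 0], -0.0449]
    - [0.5, [0, 0, 0], -0.0446]
    - [0.5, [0, 0, 0], 0]
    - [0.5, [0, 0, 0], 0]

```text
time: 9.7
tcp_pos: [0.4384, -0.0764, 0.1173]
orientation: [3.141, -0.002, 3.117]
wrist_force: [-0.2, -0.3, 0.2]
width: 0.503
grasp_force: 0.0
```

```bash
python3 look.py w7
```

```text
[ 0.4384 -0.0764  0.1173] [ 3.1408e+00 -1.7000e-03  3.1170e+00]
9.7 0.003
```

View pics/w7.png

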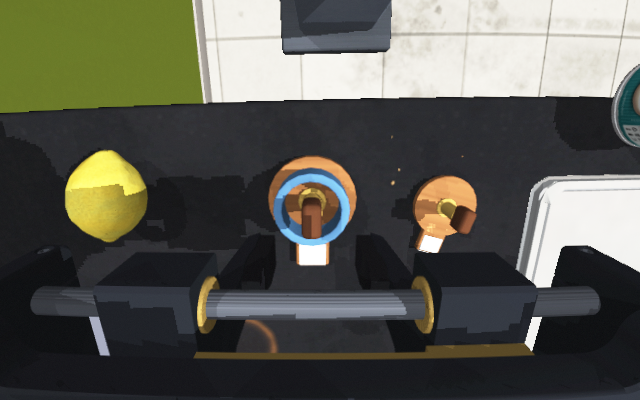

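The grip is lined up between the jaws at about (313,220), with its long edges vertical in the picture. I'll descend and grip.

In the tool's units: 0.02 m is 0.4, -0.0011 m is -0.022.

>>> hand_motion:
  segments:
    - [0.5, [-0.022, -0.02, 0.2], 0]
    - [0.5, [0, 0, 0.4], 0]
    - [0.5, [0, 0, 0.4], 0]
    - [0.5, [0, 0, 0.2], 0]
    - [0.5, [0, 0, 0.09], 0]
    - [0.5, [0, 0, 0], 0]
    - [0.4, [0, 0, 0], 0]
    - [0.3, [0, 0, 0], 0]
  grip_n: 8

```text
time: 10.55
tcp_pos: [0.4402, -0.0778, 0.0543]
orientation: [-3.141, 0.001, 3.121]
wrist_force: [0.3, -0.9, 0.1]
width: 0.34
grasp_force: 0.0
```

>>> hand_motion:
  segments:
    - [0.2, [0, 0, 0], 0]
    - [0.1, [0, 0, 0], 0]
    - [0.1, [0, 0, 0], 0]
    - [0.1, [0, 0, 0], 0]
    - [0.1, [0, 0, 0], 0]
  grip_n: 8

```text
time: 11.05
tcp_pos: [0.4401, -0.0778, 0.054]
orientation: [-3.141, 0.001, 3.121]
wrist_force: [0.5, -1.1, 5.0]
width: 0.166
grasp_force: 8.0
```

>>> hand_motion:
  segments:
    - [0.1, [0, 0, 0], 0]
    - [0.1, [0, 0, 0], 0]
    - [0.1, [0, 0, 0], 0]
  grip_n: 40

```text
time: 11.35
tcp_pos: [0.4401, -0.0778, 0.054]
orientation: [-3.141, 0.001, 3.121]
wrist_force: [-0.6, -2.4, 4.6]
width: 0.152
grasp_force: 40.0
```

Gripped. I'll lift while measuring the stand's centre and yaw from the earlier pictures.

In the tool's units: -0.03 m is -0.6, -0.02 m is -0.4.

>>> hand_motion:
  segments:
    - [0.1, [0, 0, -0.2], 0]
    - [0.1, [0, 0, -0.4], 0]
    - [0.1, [0, 0, -0.6], 0]
    - [0.1, [0, 0, -0.6], 0]
    - [0.1, [0, 0, -0.6], 0]
    - [0.1, [0, 0, -0.2], 0]
    - [0.1, [0, 0, 0], 0]
    - [0.1, [0, 0, 0], 0]

```text
time: 12.15
tcp_pos: [0.4392, -0.0773, 0.1824]
orientation: [3.141, -0.002, 3.121]
wrist_force: [-0.1, -0.4, -3.5]
width: 0.162
grasp_force: 40.0
```

```bash
python3 - <<'E'
from h import *
from scipy.optimize import least_squares
def circ(P,r): 
    f=least_squares(lambda x:np.hypot(*(P-x).T)-r,P.mean(0),loss='soft_l1',f_scale=.0007);return f.x.round(4),np.std(f.fun).round(5)
for n,box in(('top',(365,150,412,225)),('scene',(318,180,362,210))):
    im=cv2.imread(f'pics/{n}0.png');p=robot.camera_params(n);hsv=cv2.cvtColor(im,cv2.COLOR_BGR2HSV)
    m=cv2.inRange(hsv,(0,0,110),(180,70,255));k=np.zeros_like(m);x0,y0,x1,y1=box;k[y0:y1,x0:x1]=m[y0:y1,x0:x1]
    nn,l,s,c=cv2.connectedComponentsWithStats(k);L=(l==1+s[1:,4].argmax()).astype(np.uint8)
    ct=max(cv2.findContours(L,0,1)[0],key=len)[:,0]
    P=np.array([onz(p,u,.008)[:2] for u in ct]);c0,_=circ(P,.06)
    sel=(np.abs(np.hypot(*(P-c0).T)-.06)<.006); print(n,circ(P[sel],.0595),sel.sum())
    if n=='top':
        pts=[(np.average(x,weights=None),v) for v in range(162,182) for x in [np.flatnonzero(L[v])] if len(x)>3]
        A=np.array([onz(p,u,.006)[:2] for u in pts]);print(A[::5].round(4))
        vx,vy,_,_=cv2.fitLine(A.astype(np.float32),cv2.DIST_HUBER,0,.01,.01).ravel();print('line yaw',np.arctan(vy/vx))
        c1=circ(P[sel],.0595)[0]
        print('radial yaws',np.arctan2(A[:,1]-c1[1],A[:,0]-c1[0]).round(3))
E
```

```text
top (array([ 0.5962, -0.2985]), np.float64(0.00155)) 84
[[ 0.7322 -0.3249]
 [ 0.7145 -0.3221]
 [ 0.6969 -0.3175]
 [ 0.6794 -0.3147]]
line yaw -0.19524664
radial yaws [-0.192 -0.183 -0.199 -0.203 -0.193 -0.197 -0.201 -0.205 -0.194 -0.183
 -0.187 -0.191 -0.196 -0.201 -0.207 -0.193 -0.199 -0.183 -0.189 -0.195]
scene (array([ 0.5923, -0.2945]), np.float64(0.00219)) 64
```

In the tool's units: -0.04 m is -0.8, -0.03 m is -0.6.

>>> hand_motion:
  segments:
    - [0.1, [-0.4, -0.18, 0], 0]
    - [0.1, [-0.8, -0.3, 0], 0]
    - [0.1, [-0.8, -0.3, 0], 0]
    - [0.1, [-0.8, -0.3, 0], 0]
    - [0.1, [-0.8, -0.3, 0], 0]
    - [0.1, [-0.6, -0.2, 0], 0]
    - [0.1, [0, 0, 0], 0]
    - [0.1, [0, 0, 0], 0]

```text
time: 12.95
tcp_pos: [0.6476, -0.1607, 0.1808]
orientation: [3.14, -0.004, 3.121]
wrist_force: [1.2, -0.3, -1.9]
width: 0.157
grasp_force: 40.0
```

>>> hand_motion:
  segments:
    - [0.1, [0, 0, 0], 0.0191]
    - [0.1, [0, 0, 0], 0.0191]
    - [0.1, [0, 0, 0], 0.0175]
    - [0.1, [0, 0, 0], 0]
    - [0.1, [0, 0, 0], 0]

```text
time: 13.45
tcp_pos: [0.6476, -0.1607, 0.1834]
orientation: [3.141, -0.001, 2.947]
wrist_force: [-0.3, 0.4, -2.8]
width: 0.155
grasp_force: 40.0
```

```bash
python3 look.py w8
```

```text
[ 0.6476 -0.1607  0.1834] [ 3.1413e+00 -1.0000e-03  2.9474e+00]
13.45 0.002
```

View pics/w8.png

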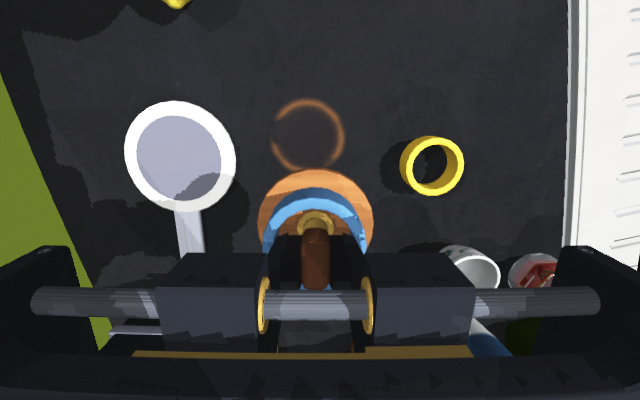

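The plate is clearly visible at (180,155), with its arm running down to (190,250). The carrier is held level with the ring on its base, its base arc centred at about (315,225). I'll measure both.

```bash
python3 - <<'E'
from h import *
from scipy.optimize import least_squares
def circ(P,r): 
    f=least_squares(lambda x:np.hypot(*(P-x).T)-r,P.mean(0),loss='soft_l1',f_scale=.0007);return f.x.round(4),np.std(f.fun).round(5)
im=cv2.imread('pics/w8.png');p=robot.camera_params('wrist');hsv=cv2.cvtColor(im,cv2.COLOR_BGR2HSV)
m=cv2.inRange(hsv,(0,0,110),(180,70,255));m[:90]=0;m[250:]=0;m[:,:115]=0;m[:,245:]=0
nn,l,s,c=cv2.connectedComponentsWithStats(m);L=(l==1+s[1:,4].argmax()).astype(np.uint8)
ct=max(cv2.findContours(L,0,1)[0],key=len)[:,0]
P=np.array([onz(p,u,.008)[:2] for u in ct]);c0,_=circ(P,.06)
sel=np.abs(np.hypot(*(P-c0).T)-.06)<.004;c1,e=circ(P[sel],.06);print('plate',c1,e,sel.sum())
pts=[(np.flatnonzero(L[v]).mean(),v) for v in range(216,248)]
A=np.array([onz(p,u,.006)[:2] for u in pts]);vx,vy,_,_=cv2.fitLine(A.astype(np.float32),cv2.DIST_HUBER,0,.01,.01).ravel()
print('yaw',np.arctan(vy/vx),np.arctan2(*(A.mean(0)-c1)[::-1]),A.mean(0))
b=cv2.inRange(hsv,(5,80,100),(22,255,255));b[:165]=0;b[235:]=0;b[:,:255]=0;b[:,378:]=0
nn,l,s,c=cv2.connectedComponentsWithStats(b);l=l==1+s[1:,4].argmax()
pts=[(u,np.flatnonzero(l[:,u])[0]) for u in range(272,360)]
t=robot.read_state()['tcp_pos'];z=t[2]-.044
P=np.array([onz(p,u,z)[:2] for u in pts]);x,e=circ(P,.038);print('carrier',x,e,'rel',x-t[:2])
E
```

```text
plate [ 0.5954 -0.2965] 0.00068 297
yaw -0.2036476 -0.19758922482481572 [ 0.67811924 -0.31306051]
carrier [ 0.6461 -0.1594] 0.00172 rel [-0.00162139  0.00135975]
```

In the tool's units: -0.03 m is -0.6, -0.0006 m is -0.012, 0.003 rad / 3.1416 = 0.001.

>>> hand_motion:
  segments:
    - [0.1, [0.08, -0.472, 0], 0.001]
    - [0.1, [0.1, -0.6, 0], 0]
    - [0.1, [0.1, -0.6, 0], 0]
    - [0.1, [0.1, -0.6, 0], 0]
    - [0.1, [0.098, -0.6, -0.012], 0]
    - [0.1, [0, 0, 0], 0]
    - [0.1, [0, 0, 0], 0]
    - [0.1, [0, 0, 0], 0]

```text
time: 14.3
tcp_pos: [0.5967, -0.2961, 0.1843]
orientation: [3.141, -0.0, 2.944]
wrist_force: [0.2, 0.6, -3.0]
width: 0.158
grasp_force: 40.0
```

```bash
python3 - <<'E'
from h import *
s=robot.read_state();print(s['tcp_pos'],s['orientation'],s['qpos'])
a,_=cap('wrist','w9');b,_=cap('scene','s9');t,_=cap('top')
o=np.zeros((400,800,3),np.uint8);o[:,:400]=a[:,120:520]
o[:,400:]=cv2.resize(b[100:250,250:400],(400,400),interpolation=cv2.INTER_CUBIC)
cv2.imwrite('pics/f9.png',o[:,:,::-1])
E
```

```text
[ 0.59673962 -0.29606687  0.18426656] [ 3.14119826e+00 -1.30743122e-04  2.94410472e+00] [-6.36147992e-01  6.81077467e-01  1.10795951e+00  3.08830135e-04
  1.35284156e+00 -2.00952318e+00]
```

View pics/f9.png

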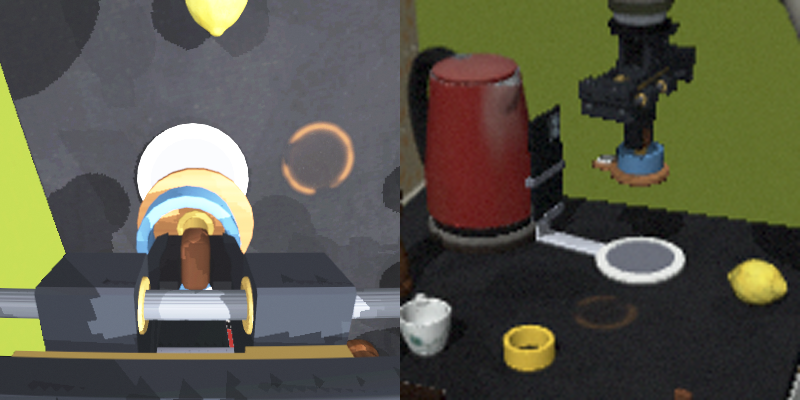

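The carrier hangs level over the plate's middle with the ring on it and the name plate pointing at the phone, and nothing else has moved. I'll hand in.

>>> hand_motion:
  segments:
    - [0.1, [0, 0, 0], 0]
    - [0.1, [0, 0, 0], 0]
    - [0.1, [0, 0, 0], 0]
    - [0.1, [0, 0, 0], 0]

```text
time: 14.85
tcp_pos: [0.5965, -0.297, 0.1843]
orientation: [-3.142, 0.0, 2.943]
wrist_force: [-0.5, -0.4, -3.1]
width: 0.157
grasp_force: 40.0
```

```bash
python3 -c "
from cell import robot
print(robot.read_state()['joint_velocities'].round(4)); print(robot.close_job())"
```

```text
[-0.0022 -0.0002  0.0002  0.0004 -0.      0.0003]
the job is handed in; nothing more can be done
None
```

I handed the job in at 14.85 s: the blue ring is on the carrier's base, and the arm is holding the carrier still and level about 13 cm above the worktop, over the middle of the photo stand's plate, with its name plate facing the phone.

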